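# Empty the tipping cup of used sample vials into the divided basin

### The job

Take the divider panel out of the leaning rack and slide it upright into the slot across the white basin, all the way down to the basin's floor, and let go of it. Then use the lever to tip the cradle's cup so that all four vials fall into the part of the basin below the cup, swing the cup back fully upright and let go. Leave the slides box, the bottle, the marker and the microscope alone, and do not touch the vials.

Things in the scene. Friction and masses are not known exactly. Their poses are not given: they have to be found in the camera images.
- station: tipping station, fixed: grey base board 260 x 210 x 12 mm (x -70..190, y -105..105) with two white uprights 30 x 12 mm at y +-87, 160 mm high, the cradle with its cup between them, and a fixed white basin. Origin: on the bench right below the pivot; x: level direction in which the cup pours, y: along the pivot towards the lever side, z up
- slot (a point): middle of the slot at the basin's floor (105, 0, 18 mm in the station's frame); axes as the station: x across the slot, y along it, z up. Two pairs of ribs inside the long walls form the upright slot, 11 mm wide in x, open at the top at z 46 mm from here; the ribs are 6 mm thick and stand from y +-55 to +-65 mm (the walls)
- bay (a point): middle of the floor of the basin's part below the cup, where the vials belong (30.5, 0, 18 mm in the station's frame; axes as the station). It reaches x -59.5 to +70.5, y +-65 mm from here. Whole basin: outside x -35..175, y +-71, rim z 69 mm in the station's frame, walls 6 mm. The part beyond the slot holds a fixed slide holder (x 128..162, y +-48, top z 46 mm)
- pivot (a point): the pivot axis midway between the uprights (0, 0, 145 mm in the station's frame); it runs along the station's y; axes as the station. Cup: aluminium, flared, 60 mm wide at the bottom, 80 mm at the rim, its bottom 12 mm below and its rim 54 mm above the pivot when upright
- cradle (a joint): tilt of the cradle: 0 cup upright (stop), grows as it pours towards the station's +x, stop at 2.5 rad. Stiff hinge (about 0.1 N m), stays where it is left. The vials slide out late, the last of them only near 2.4 rad when friction is high
- handle (a point): middle of the lever's black round cross bar, 14 mm thick, along the station's y from 104 to 181 mm (this point y 144), 90 mm from the pivot axis. With the cup upright the lever leans 1.25 rad from vertical away from the basin (bar at x -85, z 173 mm in the station's frame); it turns with the cup, highest (z 235) at tilt 1.25 rad. A 10 mm rod in the plane y 104 joins it to the pivot
- vial0_mid (a point): centre of a capped amber vial, 16 mm thick, 40 mm long (z along it), 14 g; one of four standing loose in the cup at the start
- vial1_mid (a point): centre of a capped amber vial, 16 mm thick, 40 mm long (z along it), 14 g; one of four standing loose in the cup at the start
- vial2_mid (a point): centre of a capped amber vial, 16 mm thick, 40 mm long (z along it), 14 g; one of four standing loose in the cup at the start
- vial3_mid (a point): centre of a capped amber vial, 16 mm thick, 40 mm long (z along it), 14 g; one of four standing loose in the cup at the start
- rack: grey rack, fixed, base 110 x 150 x 10 mm. Origin: centre of its underside, z up. It holds the divider in a slanted slot, the divider's top leaning 0.56 rad (32 deg) from vertical towards the rack's -x; the slot's foot is at x 22, z 24 mm. A support plate under the divider reaches 58 mm up along it and a front lip 26 mm, so the tab stands free
- divider_tab (a point): centre of the grip tab of the loose white divider panel: 8 mm thick (x), 122 wide (y), 66 high (z), with a tab 8 x 44 x 34 mm on the middle of its top edge, 100 mm high in all, 90 g. This point is 83 mm above the lower edge, 17 mm below the tab's top; z points from the lower edge to the tab. Either face may look to either side in the slot
- divider_mid (a point): middle of the divider panel, 50 mm above its lower edge, axes as the tab; seated it is 50 mm straight above slot
- slidebox: bystander: white lidded slides box, fixed, 108 x 138 mm, 63 mm high, 77 mm with its lid's knob; origin centre of underside
- reagent: bystander: amber bottle, loose, 44 mm thick, 120 mm high; origin centre of underside
- marker: bystander: black marker pen, 130 mm long (x), 13 mm thick, lying loose; origin under its middle
- microscope: bystander: white microscope with dark foot, fixed, foot 240 x 170 mm, 355 mm high; origin centre of underside
Not all that is in view belongs to the job. Of the things that look like the part that bears divider_tab, the smallest one is meant.

How it is judged:
By the outcome, as a careful person would: the job done as asked, in the order asked, and still so for the second after the job is handed in, with the robot touching nothing.
It also fails if it takes over 70 s, if anything falls off the work surface, if the arm or the gripper's body presses on something with over 40 N, if the wrist force passes 120 N, or if a joint passes its speed limit or range.

### The arm

A 7-joint arm with a two-finger parallel gripper is mounted at the origin on the work surface. World frame = base frame: x ahead of the robot, y to its left, z up, the work surface at z = 0. Lengths are in m, angles in rad, forces in N, time in s.
With the tool pointing down it reaches from about 0.425 to 0.875 m from the base axis. Payload 4.7 kg.
Tool frame: the origin (TCP) lies at the very end of the fingers, on their centre line; the grasp point (between the pads) lies ctrl.pinch_z behind it (ctrl.pinch_z is the distance from the TCP to the grasp point, in m); x points along the fingers, y is the direction in which the jaws open and shut, and the axes are right-handed (so a half turn about x gives the same grasp; the last joint's range is limited). The gripper opens to 87 mm and grips with 3 to 60 N. Pads are 19 mm wide; open, the fingers measure 117 mm over their backs; the gripper's body (75 mm by 190 mm) begins 51 mm behind the grasp point.
Start: joints at [-1.159, 0.321, -0.07, 1.45, 0.023, 1.371, -0.057], TCP at [0.252, 0.599, 0.223] pointing down, gripper open.
Joint ranges: [-2.86, 2.86], [-0.3, 2.09], [-1.38, 1.24], [0.06, 2.45], [-1.56, 4.7], [0.09, 2.05], [-2.69, 2.69]. Speed limits (rad/s): [2.57, 2.57, 3.14, 3.14, 3.14, 3.14, 3.14].

### API

Orientations are given as a rotation vector (axis times angle).
In Python, from bench import get_state, get_image, camera_info, order, ctrl gives the robot as it stands.
- The arm moves only by the tool jog_arm, never from a script. Its arguments are lists of equal length, an entry for each row: "claw": the finger opening in mm, from 0 to 87; "xyz": the shift along the tool's x, y, z in mm, a list of three; "roll": the turn about the tool's x in degrees. In form: {"claw": [claw, ...], "xyz": [[tx, ty, tz], ...], "roll": [roll, ...]}. A call has 1 to 5 rows; each row is the pose to reach, as a shift and turn from the pose measured when the call began, along the tool's axes at that moment; what a row does not reach only later rows make up. A row lasts 1/10 s, in which the tool goes at most 50 mm and 8.59 degrees, less where a joint would pass 70% of its speed; a pose out of reach is approached as far as the arm can. A call with a gripper value outside its range is refused whole. The fingers move at their own pace and stop on an object; "force" is the grip in N (left out, the last holds). Time passes only in rows, so rows that repeat a pose let the fingers close. It gives the time, the measured TCP pose, the force and the opening at its end, in the units of the state.
- get_state(): the state, without advancing time (a new reading comes with each control period).
- get_image(name): name is "scene" or "top" or "wrist"; returns (picture, depth): 420x560x3 uint8, red, green, blue; 420x560 float32, m along the optical axis (not along the pixel's ray), 0 where there is no reading.
- camera_info(name): a dict with "intrinsics" (3x3 intrinsics, pixels), "dist" ([k1, k2, p1, p2, k3] as OpenCV has them; the pictures are not rectified), "rvec" (rotation vector, rad) and "tvec" (3), from world to camera coordinates, as OpenCV has them; the wrist camera has in their place "tool_from_camera" (4x4, takes a point from camera to tool coordinates, whose origin is the TCP and whose axes are the tool frame's). Camera axes: x right, y down, z forward; pixel columns grow to the right and rows downward; lengths in m; the calibration is good to about 2 mm. A picture is of the moment at which its call begins: read the wrist's pose just before it. camera_info takes no time and is no camera call.
- order.close_job(): hands the job in, once; it reports no verdict.
The state is a dict: "time": time; "joint_positions": joint angles; "qd": joint speeds; "joint_torque": joint torques, N m; "position": TCP position; "tool_rot": TCP orientation; "ft_force": force on the tool from outside, world axes, zero at the start; "torque": the same for the moment, N m; "grip_width": opening from 0.0 (shut) to 1.0 (fully open).
Only numpy, scipy, OpenCV 4.12 (cv2) and the standard library are available. Lean on these libraries where they do the work, as an engineer would, in place of code of your own. Each camera call takes 0.05 s, during which the arm holds its last target. There are 200 camera calls.

## Working session

There is one attempt and no reset: what is moved stays moved. The work goes in short steps, Python scripts to look and compute and a tool call to move; the robot and the scene stay as the last step left them, time stands still between calls to the robot, and variables do not carry over. Pictures are saved under pics/ and viewed, about 8 in all and at most 12, crops included, and the job is handed in when it is done.

Besides the shell and the picture viewer there is one more tool, called after "Request:" as a command line: name --pt "numbers of a row" for each row, then --argument value for the rest. jog_arm: Moves the arm, as the interface text tells. Its arguments: {"type":"object","properties":{"claw":{"type":"array"},"xyz":{"type":"array"},"roll":{"type":"array"},"force":{"type":"number"}},"required":["claw","xyz","roll"]}

```bash
ls; mkdir -p pics; python3 - <<'E'
from bench import *
import cv2,numpy as np
print(get_state(), ctrl.pinch_z)
for n in ("scene","top"):
    p,d=get_image(n); cv2.imwrite(f"pics/{n}.png",p[:,:,::-1]); np.savez(f"pics/{n}.npz",p=p,d=d)
    i=camera_info(n); print(n,{k:np.round(v,4).tolist() for k,v in i.items()}); 
E
```

```text
pics
{'time': 0.0, 'joint_positions': array([-1.15888499,  0.32183336, -0.0700733 ,  1.45170283,  0.02262566,
        1.37082386, -0.05688886]), 'qd': array([-0.00064366,  0.0021114 , -0.00027162, -0.00185832,  0.00057318,
       -0.00011871, -0.00045725]), 'joint_torque': array([ 2.36603091e-04, -4.91298151e+01, -4.03788993e-01, -3.12525415e+01,
       -6.40361197e-02,  4.38436959e-02,  1.83482834e-04]), 'position': array([0.2516495 , 0.5986837 , 0.22144076]), 'tool_rot': array([ 0.31049956,  1.54844287, -0.31360006]), 'ft_force': array([ 0.33221951,  0.2173048 , -0.60567793]), 'torque': array([-0.03467242,  0.01292253, -0.03692804]), 'grip_width': 1.0015359026504733} 0.0187
scene {'intrinsics': [[541.4734, 0.0, 281.7237], [0.0, 541.4734, 211.6543], [0.0, 0.0, 1.0]], 'dist': [-0.112, 0.0, 0.0, 0.0, 0.0], 'rvec': [2.0148, 0.9137, -0.449], 'tvec': [-0.3504, -0.1221, 2.0914]}
top {'intrinsics': [[531.1036, 0.0, 270.5181], [0.0, 531.1036, 204.5295], [0.0, 0.0, 1.0]], 'dist': [0.0413, 0.0, 0.0, 0.0, 0.0], 'rvec': [2.124, -2.0926, 0.1858], 'tvec': [0.0154, 0.5505, 1.3869]}
```

View pics/scene.png

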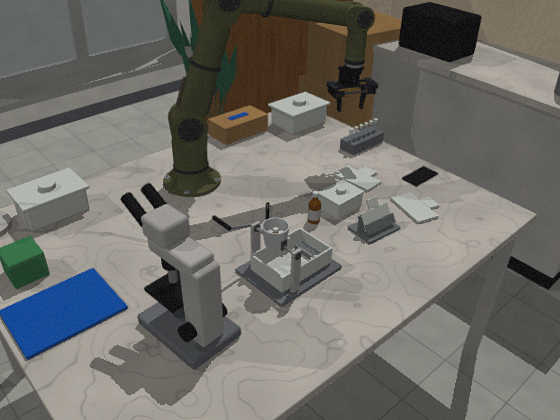

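View pics/top.png

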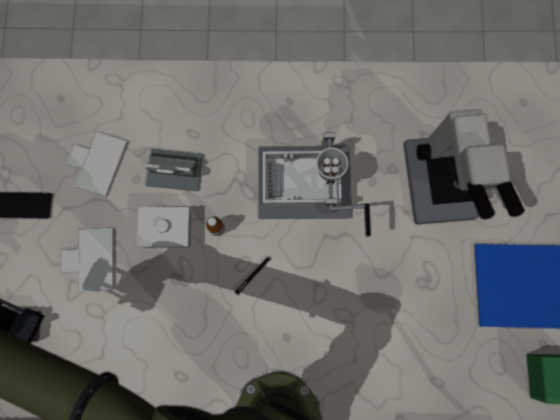

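The top view shows the station at about (305,182), with the pour direction to image left and the lever bar at (367,220). Panel-like things are the one in the rack at (172,168) and two larger panels lying flat at (100,163) and (90,258). The racked one is the smallest, so it is my choice. I'll check it in a close crop.

```bash
cat > h.py <<'E'
import numpy as np, cv2
from bench import *
def cam(n):
    i=camera_info(n); R=cv2.Rodrigues(np.array(i["rvec"],float))[0]; t=np.array(i["tvec"],float).ravel()
    return np.array(i["intrinsics"]),np.array(i["dist"],float),R,t
def ray(n,uv):
    K,D,R,t=cam(n); q=cv2.undistortPoints(np.array(uv,float).reshape(-1,1,2),K,D).reshape(-1,2)
    return -R.T@t, np.c_[q,np.ones(len(q))]@R
def onz(n,uv,z):
    o,d=ray(n,uv); return o+d*((z-o[2])/d[:,2])[:,None]
def proj(n,P):
    K,D,R,t=cam(n); return cv2.projectPoints(np.array(P,float).reshape(-1,1,3),R,t,K,D)[0].reshape(-1,2)
def cloud(n,d):
    v,u=np.mgrid[0:420,0:560]; uv=np.c_[u.ravel(),v.ravel()]
    o,r=ray(n,uv); return (o+r*d.ravel()[:,None]).reshape(420,560,3)
E
python3 - <<'E'
from h import *
T=np.load("pics/top.npz");S=np.load("pics/scene.npz")
def crop(p,u,v,w,h,k): return cv2.resize(p[v:v+h,u:u+w,::-1],None,fx=k,fy=k,interpolation=cv2.INTER_CUBIC)
a=crop(T["p"],138,138,80,60,5); b=crop(S["p"],340,190,80,60,5)
c=crop(T["p"],250,125,160,120,2.5); e=crop(S["p"],225,195,120,90,10/3)
im=np.vstack([np.hstack([a,b]),np.hstack([c,e])]); cv2.imwrite("pics/crops.png",cv2.convertScaleAbs(im,alpha=1.4))
# boards by darkness+height
X=cloud("top",T["d"]); g=T["p"].astype(int).mean(2)
for nm,(u0,v0,u1,v1),z in (("station",(250,130,360,228),.012),("rack",(138,140,210,198),.010)):
    m=np.zeros((420,560),np.uint8); m[v0:v1,u0:u1]=(X[v0:v1,u0:u1,2]>.006)
    P=X[m>0]; print(nm,m.sum(),P.min(0).round(3),P.max(0).round(3))
    m=cv2.morphologyEx(m,cv2.MORPH_OPEN,np.ones((5,5)))
    c=max(cv2.findContours(m,0,2)[0],key=cv2.contourArea); r=cv2.minAreaRect(c); bx=cv2.boxPoints(r)
    Q=onz("top",bx,z); print(bx.round(1).tolist(),Q[:,:2].round(4).tolist(),"mid",Q.mean(0).round(4),"sides",np.linalg.norm(Q[1]-Q[0]).round(3),np.linalg.norm(Q[2]-Q[1]).round(3))
P=X[140:198,138:210]
for v in range(146,194,3): print(v,(1000*P[v-140,::9,2]).round().astype(int).tolist())
E
```

```text
station 7075 [ 0.268 -0.225  0.006] [0.781 0.085 1.468]
[[255.39999389648438, 134.5], [349.3999938964844, 131.1999969482422], [352.5, 216.6999969482422], [258.5, 220.10000610351562]] [[0.7631, 0.0713], [0.7757, -0.1976], [0.5272, -0.2032], [0.5143, 0.0572]] mid [ 0.6451 -0.0681  0.012 ] sides 0.269 0.248
rack 2013 [ 0.268 -0.009  0.006] [0.746 0.405 1.468]
[[143.60000610351562, 181.8000030517578], [148.3000030517578, 147.0], [201.89999389648438, 154.3000030517578], [197.10000610351562, 189.1999969482422]] [[0.6199, 0.3851], [0.7229, 0.3778], [0.7031, 0.2233], [0.6007, 0.2325]] mid [0.6617 0.3047 0.01  ] sides 0.103 0.156
146 [-2, 1, -5, 6, -2, 0, -1, 4]
149 [-9, -4, 6, -1, 0, 2, 2, 4]
152 [3, 0, 9, 9, 14, 15, -2, -5]
155 [4, -1, 41, 35, 28, 5, 10, 11]
158 [3, -5, 45, 57, 57, 42, 43, 8]
161 [10, -1, 54, 1468, 45, 59, 52, 16]
164 [1, 82, 77, 68, 59, 56, 52, 8]
167 [-2, 73, 75, 97, 85, 77, 57, -2]
170 [5, 1, 68, 106, 99, 78, 65, 1]
173 [-2, 0, 8, 17, 25, 68, 62, 3]
176 [-6, 8, 9, 12, 14, 5, 22, -7]
179 [5, 11, 13, 16, 10, 11, 12, -2]
182 [1, 7, 9, 11, 16, 2, 8, 5]
185 [1, 9, 14, 11, 13, 12, 13, -1]
188 [-1, -3, 6, 7, 7, 17, 6, -1]
191 [2, 6, 0, 1, 3, 2, 4, -1]
```

View pics/crops.png

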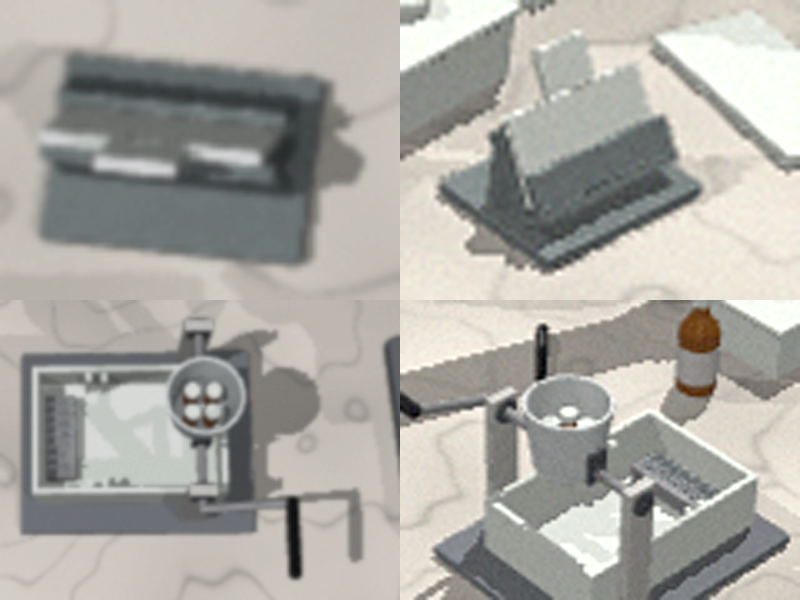

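The crops show the racked panel alone in the rack, its tab top at top-camera pixel (165,171) and leaning towards the robot (rack +x ≈ world +x). The vials are in the cup, the pour direction is world +y, and the lever is on the robot's side.

```bash
cat >> h.py <<'E'
def pose():
    s=get_state(); return np.array(s["position"]),cv2.Rodrigues(np.array(s["tool_rot"]))[0],s
def go(tcp,jaw):
    """tool shift (mm) and roll (deg) that bring TCP to tcp with jaws along world xy direction jaw"""
    p,R,s=pose(); sh=R.T@(np.array(tcp)-p)*1000; j=R.T@np.r_[np.array(jaw,float)[:2],0]
    a=np.degrees(np.arctan2(j[2],j[1])); a=(a+90)%180-90
    print("shift",sh.round(1),"roll",round(a,1),"alt",round(a-180*np.sign(a),1),"| pos",p.round(4),"q7",s["joint_positions"][6].round(2),"toolx",R[:,0].round(3),"jaw",R[:,1].round(3),"F",s["ft_force"].round(1),"grip",round(s["grip_width"]*87,1),"t",s["time"])
E
python3 - <<'E'
from h import *
T=np.load("pics/top.npz");p=T["p"]
g=p.min(2); m=np.zeros_like(g); m[160:180,140:200]=255*(g[160:180,140:200]>150)
n,l,st,ce=cv2.connectedComponentsWithStats(m)
for i in range(1,n): 
    if st[i,4]>8: print(st[i],ce[i].round(1))
print(onz("top",[[157,171.5],[173,173.5],[165,171.5],[148,165.5],[190,170]],.109).round(4))
yaw=-.127; ex=np.array([np.cos(yaw),np.sin(yaw)]); C=np.array([.6617,.3047])
for s in (66,83,90,100): 
    q=np.r_[C+ex*(.022-.53*s/1000),.024+.848*s/1000]; print(s,q.round(4),proj("top",q).round(1),proj("scene",q).round(1))
go(np.r_[C-ex*.027,.20],[-np.sin(yaw),np.cos(yaw)])
E
```

```text
[[0.6247 0.3245 0.109 ]
 [0.6198 0.2818 0.109 ]
 [0.625  0.3033 0.109 ]
 [0.6408 0.3493 0.109 ]
 [0.6299 0.2372 0.109 ]]
66 [0.6488 0.3063 0.08  ] [[166.7 165.7]] [[374.1 206.7]]
83 [0.6399 0.3075 0.0944] [[164.9 167.5]] [[372.8 201.9]]
90 [0.6362 0.308  0.1003] [[164.2 168.2]] [[372.3 199.9]]
100 [0.6309 0.3086 0.1088] [[163.1 169.3]] [[371.5 197.1]]
shift [  21.8 -119.5  465.9] roll -15.5 alt 164.5 | pos [0.2517 0.5988 0.2216] q7 -0.06 toolx [-0.001 -0.002 -1.   ] jaw [ 0.387  0.922 -0.002] F [-0.3 -0.3  0.4] grip 87.1 t 0.1
```

Request:
jog_arm --claw '[87, 87, 87, 87, 87]' --pt "20 -120 466" --pt "20 -120 466" --pt "20 -120 466" --pt "20 -120 466" --pt "20 -120 466" --roll '[-15.5, -15.5, -15.5, -15.5, -15.5]'

```text
time: 0.6
position: [0.4506, 0.4472, 0.2114]
tool_rot: [0.098, 1.569, -0.101]
ft_force: [0.1, 0.8, 1.1]
grip_width: 1.003
```

```bash
python3 - <<'E'
from h import *
go([.635,.306,.2],[.127,.992])
E
```

```text
shift [  11.5 -116.6  200.8] roll 0.0 alt -180.0 | pos [0.4506 0.4472 0.2114] q7 0.62 toolx [-0.001 -0.002 -1.   ] jaw [ 0.127  0.992 -0.002] F [0.1 0.8 1.1] grip 87.3 t 0.6
```

Request:
jog_arm --claw '[87, 87, 87, 87, 87]' --pt "10 -117 200" --pt "10 -117 200" --pt "10 -117 200" --pt "10 -117 200" --pt "10 -117 200" --roll '[0, 0, 0, 0, 0]'

```text
time: 1.1
position: [0.6369, 0.3013, 0.2006]
tool_rot: [0.099, 1.569, -0.107]
ft_force: [-0.3, -0.1, 0.2]
grip_width: 1.004
```

```bash
cat >> h.py <<'E'
def wrist(name):
    p,R,s=pose(); im,d=get_image("wrist"); np.savez(f"pics/{name}.npz",p=im,d=d,pos=p,R=R)
    cv2.imwrite(f"pics/{name}.png",im[:,:,::-1])
def wray(name,uv):
    f=np.load(f"pics/{name}.npz"); i=camera_info("wrist"); M=np.array(i["tool_from_camera"])
    q=cv2.undistortPoints(np.array(uv,float).reshape(-1,1,2),np.array(i["intrinsics"]),np.array(i["dist"],float)).reshape(-1,2)
    return f["pos"]+f["R"]@M[:3,3],(np.c_[q,np.ones(len(q))]@M[:3,:3].T)@f["R"].T
def wonz(name,uv,z):
    o,d=wray(name,uv); return o+d*((z-o[2])/d[:,2])[:,None]
def wproj(name,P):
    f=np.load(f"pics/{name}.npz"); i=camera_info("wrist"); M=np.array(i["tool_from_camera"])
    W=np.eye(4); W[:3,:3]=f["R"]; W[:3,3]=f["pos"]; C=np.linalg.inv(W@M)
    return cv2.projectPoints(np.array(P,float).reshape(-1,1,3),C[:3,:3],C[:3,3],np.array(i["intrinsics"]),np.array(i["dist"],float))[0].reshape(-1,2)
E
python3 - <<'E'
from h import *
wrist("w1"); go([.63,.304,.2],[.127,.992]); print(np.array(camera_info("wrist")["tool_from_camera"]).round(3))
E
```

```text
shift [ -0.3   6.8 -12.2] roll -0.6 alt 179.4 | pos [0.6411 0.2956 0.1998] q7 1.0 toolx [ 0.002 -0.009 -1.   ] jaw [ 0.137  0.991 -0.008] F [ 2.4 -4.1  0.6] grip 87.2 t 1.15
[[-0.    -0.279  0.96  -0.162]
 [ 1.     0.001  0.001 -0.   ]
 [-0.001  0.96   0.279 -0.076]
 [ 0.     0.     0.     1.   ]]
```

View pics/w1.png

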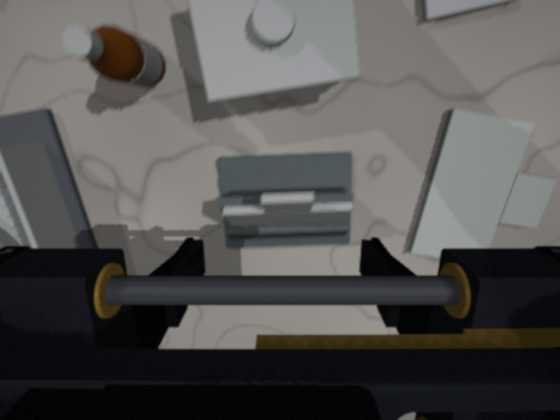

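The wrist view shows the tab at pixels (262–313, 192–205) and the panel's shoulders at about v 208. The arm was still settling, so I'll take it again and measure from a still frame.

```bash
python3 - <<'E'
from h import *
wrist("w2"); f=np.load("pics/w2.npz"); p=f["p"]
g=p.min(2)[150:250,200:370]; print(np.percentile(g,[50,90,97]))
m=(g>150).astype(np.uint8)
n,l,st,ce=cv2.connectedComponentsWithStats(m)
for i in range(1,n):
    if st[i,4]>15: print(st[i]+[200,150,0,0,0],(ce[i]+[200,150]).round(1))
for z,uv in ((.109,[[262,195],[313,194],[288,194]]),(.08,[[224,210],[352,207]]),(.01,[[219,160],[352,153],[227,246],[351,243]])): print(z,wonz("w2",uv,z).round(4).tolist())
go([.635,.304,.2],[.127,.992])
E
```

```text
[ 81. 136. 156.]
[270 185  51   9 327] [294.3 189.2]
[335 196  25   6 109] [349.4 198.3]
[231 200  39   7 185] [247.1 202.9]
0.109 [[0.6285, 0.2798, 0.109], [0.6332, 0.3214, 0.109], [0.6305, 0.301, 0.109]]
0.08 [[0.6452, 0.2394, 0.08], [0.6582, 0.3574, 0.08]]
0.01 [[0.6071, 0.2279, 0.01], [0.6193, 0.3745, 0.01], [0.7102, 0.2176, 0.01], [0.726, 0.3654, 0.01]]
shift [-0.1  5.5 -4.5] roll -0.6 alt 179.4 | pos [0.6387 0.2979 0.1999] q7 0.99 toolx [ 0.    -0.007 -1.   ] jaw [ 0.137  0.991 -0.007] F [ 0.8  0.5 -0.3] grip 87.1 t 1.2
```

```bash
python3 - <<'E'
from h import *
print(wonz("w2",[[270,191.5],[321,187.5],[295.5,189.3]],.109).round(4)); print(wonz("w2",[[231,204],[360,197]],.08).round(4))
p,R,s=pose();print(p.round(4),s["qd"].round(3))
E
```

```text
[[0.6264 0.2867 0.109 ]
 [0.6287 0.3284 0.109 ]
 [0.6274 0.3076 0.109 ]]
[[0.6404 0.2469 0.08  ]
 [0.6496 0.3653 0.08  ]]
[0.6387 0.2979 0.1999] [-0.05  -0.027 -0.065  0.029 -0.041  0.014 -0.035]
```

```bash
python3 - <<'E'
from h import *
go([.630,.3065,.083],[.10,.995])
E
```

```text
shift [116.9   8.2  -9.9] roll -2.1 alt 177.9 | pos [0.6387 0.2979 0.1999] q7 0.99 toolx [ 0.    -0.007 -1.   ] jaw [ 0.137  0.991 -0.007] F [ 0.8  0.5 -0.3] grip 87.1 t 1.2
```

Request:
jog_arm --claw '[87, 87, 87, 87, 87]' --pt "30 8 -10" --pt "60 8 -10" --pt "90 8 -10" --pt "90 8 -10" --pt "90 8 -10" --roll '[-2, -2, -2, -2, -2]'

```text
time: 1.7
position: [0.6292, 0.307, 0.1097]
tool_rot: [0.074, 1.57, -0.086]
ft_force: [0.3, 0.7, 0.5]
grip_width: 0.999
```

```bash
python3 - <<'E'
from h import *
go([.630,.3065,.083],[.10,.995])
E
```

```text
shift [26.7 -0.2  0.8] roll -0.1 alt 179.9 | pos [0.6292 0.307  0.1097] q7 1.01 toolx [-0.001 -0.008 -1.   ] jaw [ 0.101  0.995 -0.008] F [0.3 0.7 0.5] grip 86.9 t 1.7
```

Request:
jog_arm --claw '[87, 87, 80, 44, 40]' --pt "15 0 1" --pt "27 0 1" --pt "27 0 1" --pt "27 0 1" --pt "27 0 1" --roll '[0, 0, 0, 0, 0]' --force 8

```text
time: 2.2
position: [0.6305, 0.3068, 0.0832]
tool_rot: [0.074, 1.569, -0.086]
ft_force: [0.1, -0.2, -0.4]
grip_width: 0.819
```

Request:
jog_arm --claw '[30, 30, 30, 30, 30]' --pt "0 0 0" --pt "0 0 0" --pt "0 0 0" --pt "0 0 0" --pt "0 0 0" --roll '[0, 0, 0, 0, 0]' --force 8

```text
time: 2.7
position: [0.6307, 0.3069, 0.0835]
tool_rot: [0.074, 1.569, -0.085]
ft_force: [0.9, 0.3, 2.6]
grip_width: 0.506
```

Request:
jog_arm --claw '[30, 30, 30, 30, 30]' --pt "-15 0 -9" --pt "-30 0 -19" --pt "-45 0 -28" --pt "-60 0 -37" --pt "-60 0 -37" --roll '[0, 0, 0, 0, 0]'

```text
time: 3.2
position: [0.5938, 0.3132, 0.1477]
tool_rot: [0.076, 1.565, -0.081]
ft_force: [-0.3, -0.2, -0.3]
grip_width: 0.502
```

```bash
python3 - <<'E'
from h import *
p,d=get_image("scene"); cv2.imwrite("pics/s2.png",cv2.resize(p[150:270,320:480,::-1],None,fx=4,fy=4)); go([.6,.3,.2],[.1,.995])
E
```

```text
shift [-54.  -11.9   7.4] roll -0.0 alt 180.0 | pos [0.594  0.3123 0.146 ] q7 0.97 toolx [ 0.003 -0.005 -1.   ] jaw [ 0.1    0.995 -0.005] F [ 0.1 -0.4 -0. ] grip 43.9 t 3.25
```

View pics/s2.png

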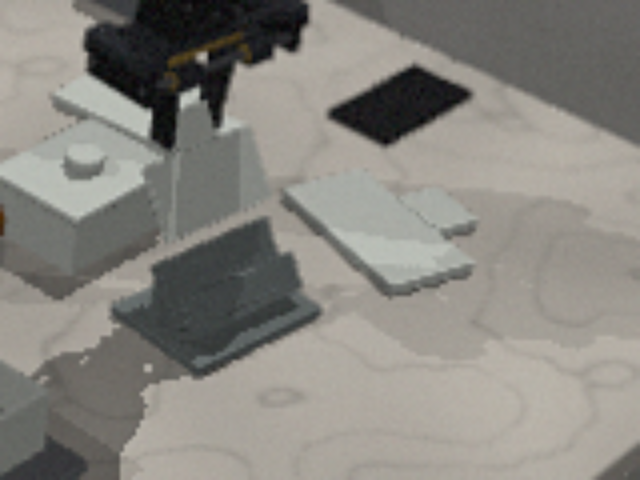

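The panel is out of the rack and hangs close to plumb from the tab: in the crop, its edge runs from (175,150) to (165,240). Next I lift it and estimate the station's pose.

```bash
python3 - <<'E'
from h import *
Q=onz("top",[[258.8,217.8],[352,217.8],[258.8,145.8]],.012); print(Q.round(4))
ex=Q[0]-Q[1]; L=np.linalg.norm(ex); ex/=L; ey=np.array([-ex[1],ex[0],0]); print(L,ex, np.linalg.norm(Q[2]-Q[0]))
O=Q[0]-ex*.19-ey*.105; O[2]=0; print("O",O.round(4))
np.savez("st.npz",O=O,ex=ex,ey=ey)
W=lambda a:O+ex*a[0]+ey*a[1]+np.array([0,0,a[2]])
for nm,a in (("rimA",(.175,-.071,.069)),("rimB",(.175,.071,.069)),("bar",(-.085,.181,.173)),("rimC",(-.035,.071,.069))): print(nm,proj("top",W(a)).round(1),proj("scene",W(a)).round(1))
s=W((.105,0,0)); print("slot",s); go([s[0],s[1],.26],ey); go([s[0],s[1]+.03,.26],ey)
E
```

```text
[[ 0.5206  0.0565  0.012 ]
 [ 0.5241 -0.2019  0.012 ]
 [ 0.7295  0.0609  0.012 ]]
0.25843685186557097 [-0.01353698  0.99990837  0.        ] 0.20888052927420825
O [ 0.6282 -0.132   0.    ]
rimA [[263.9 151. ]] [[330.4 247.3]]
rimB [[263.6 201.7]] [[298.2 226.6]]
bar [[368.3 237.2]] [[210.6 215.6]]
rimC [[341.9 201.7]] [[247.9 253.7]]
slot [ 0.62677021 -0.02704785  0.        ]
shift [-112.3 -334.9   67. ] roll 83.5 alt -96.5 | pos [0.594  0.3123 0.146 ] q7 0.97 toolx [ 0.003 -0.005 -1.   ] jaw [ 0.1    0.995 -0.005] F [ 0.1 -0.4 -0. ] grip 43.9 t 3.25
shift [-112.4 -305.    64. ] roll 83.5 alt -96.5 | pos [0.594  0.3123 0.146 ] q7 0.97 toolx [ 0.003 -0.005 -1.   ] jaw [ 0.1    0.995 -0.005] F [ 0.1 -0.4 -0. ] grip 43.9 t 3.25
```

Request:
jog_arm --claw '[30, 30, 30, 30, 30]' --pt "-30 0 0" --pt "-60 0 0" --pt "-90 0 0" --pt "-100 0 0" --pt "-100 0 0" --roll '[0, 0, 0, 0, 0]'

```text
time: 3.75
position: [0.5945, 0.3129, 0.247]
tool_rot: [0.076, 1.564, -0.082]
ft_force: [-1.2, -0.3, -0.4]
grip_width: 0.506
```

Request:
jog_arm --claw '[30, 30, 30, 30, 30]' --pt "-12 -30 6" --pt "-12 -60 13" --pt "-12 -90 19" --pt "-12 -120 26" --pt "-12 -150 32" --roll '[8, 16, 24, 32, 40]'

```text
time: 4.25
position: [0.6103, 0.1587, 0.2567]
tool_rot: [0.625, 1.474, -0.632]
ft_force: [0.5, -0.2, -1.0]
grip_width: 0.502
```

```bash
python3 - <<'E'
from h import *
f=np.load("st.npz"); s=f["O"]+.105*f["ex"]; go([s[0],s[1]+.03,.26],f["ey"])
E
```

```text
shift [ -2.5 -96.1 123.7] roll 43.1 alt -136.9 | pos [0.6103 0.1587 0.2567] q7 0.52 toolx [ 0.001 -0.005 -1.   ] jaw [ 0.721  0.693 -0.003] F [ 0.5 -0.2 -1. ] grip 43.7 t 4.25
```

Request:
jog_arm --claw '[30, 30, 30, 30, 30]' --pt "-3 -25 30" --pt "-3 -50 60" --pt "-3 -72 90" --pt "-3 -90 115" --pt "-3 -96 124" --roll '[8.5, 17, 25.5, 34, 42.5]'

```text
time: 4.75
position: [0.626, -0.0029, 0.258]
tool_rot: [1.193, 1.21, -1.206]
ft_force: [-0.8, -0.1, -0.9]
grip_width: 0.504
```

Request:
jog_arm --claw '[30, 30]' --pt "0 0 0" --pt "0 0 0" --roll '[0, 0]'

```text
time: 4.95
position: [0.625, -0.0032, 0.2556]
tool_rot: [1.19, 1.213, -1.208]
ft_force: [0.0, -0.2, -0.3]
grip_width: 0.503
```

```bash
python3 - <<'E'
from h import *
f=np.load("st.npz"); s=f["O"]+.105*f["ex"]; go([s[0],s[1],.26],f["ey"]); wrist("w3")
p,d=get_image("scene"); cv2.imwrite("pics/s3.png",np.hstack([cv2.resize(p[130:310,220:360,::-1],None,fx=3,fy=3)[:420],np.load("pics/w3.npz")["p"][:,90:470,::-1]]))
E
```

```text
shift [-4.2  1.5 23.9] roll 0.0 alt -180.0 | pos [ 0.625  -0.0032  0.2556] q7 0.06 toolx [-0.006 -0.009 -1.   ] jaw [ 1.     0.014 -0.006] F [ 0.  -0.2 -0.3] grip 43.8 t 4.95
```

View pics/s3.png

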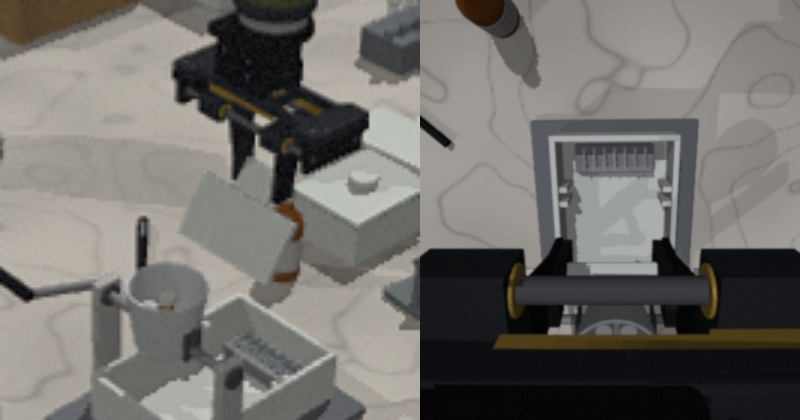

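The scene view shows the panel still tilted in the grip: its foot, around (229,256) in the crop, points towards the cup. The basin and its ribs are visible in the wrist half of the picture, with ribs near (565,190) and (662,190). I'll loosen the grip so gravity can swing it.

Request:
jog_arm --claw '[30, 30, 30, 30, 30]' --pt "-4 0 0" --pt "-4 0 0" --pt "-4 0 0" --pt "-4 0 0" --pt "-4 0 0" --roll '[0, 0, 0, 0, 0]' --force 3

```text
time: 5.55
position: [0.6255, -0.0011, 0.2607]
tool_rot: [1.19, 1.214, -1.204]
ft_force: [0.6, 0.3, -0.8]
grip_width: 0.504
```

```bash
cat >> h.py <<'E'
def onx(n,uv,x):
    o,d=ray(n,uv); return o+d*((x-o[0])/d[:,0])[:,None]
E
python3 - <<'E'
from h import *
print(onx("scene",[[296.3,215.3],[302.7,193.3]],.625).round(4))  # before: bottom mid; approx top edge of body mid
p,d=get_image("scene"); np.savez("pics/s4.npz",p=p,d=d); 
X=cloud("scene",d); m=np.zeros((420,560),bool); m[170:235,270:325]=1
m&=(abs(X[...,0]-.625)<.062)&(X[...,2]>.15)&(X[...,2]<.262)&(abs(X[...,1])<.08)&(p.min(2)>90)
P=X[m]; print(len(P)); 
for z in np.arange(.15,.26,.01):
    q=P[(P[:,2]>=z)&(P[:,2]<z+.01)]
    if len(q): print(z.round(3),len(q),np.median(q,0).round(3))
go([.6268,-.027,.26],[1,.0135])
E
```

```text
[[ 0.625  -0.0382  0.1873]
 [ 0.625  -0.0165  0.255 ]]
812
0.19 14 [ 0.642 -0.05   0.199]
0.2 129 [ 0.628 -0.048  0.205]
0.21 131 [ 0.628 -0.043  0.215]
0.22 142 [ 0.633 -0.037  0.225]
0.23 133 [ 0.628 -0.03   0.235]
0.24 142 [ 0.63  -0.024  0.245]
0.25 106 [ 0.629 -0.019  0.254]
0.26 15 [ 0.628 -0.015  0.261]
shift [ 0.9  0.9 25.8] roll 0.1 alt -179.9 | pos [ 0.6255 -0.0012  0.2607] q7 0.06 toolx [-0.004 -0.008 -1.   ] jaw [ 1.     0.016 -0.004] F [ 0.3  0.4 -1.8] grip 44.1 t 5.6
```

The panel is still at about 31° (dy/dz 0.6), so the pads hold it even at 3 N. I'll upright it by moving towards -y with its foot hanging outside the basin, so that it comes flush against the basin's fixed end wall. First I need the basin's position from the close view.

```bash
python3 - <<'E'
from h import *
f=np.load("st.npz");O,ex,ey=f["O"],f["ex"],f["ey"]
loc=lambda P:np.c_[(P-O)@ex,(P-O)@ey,P[:,2]].round(4)
w=np.load("pics/w3.npz")["p"]
g=w.min(2).astype(int)
print("row profiles: col 240,290",g[100:160:2,240].tolist(),g[100:160:2,330].tolist())
print("rim outer",loc(wonz("w3",[[218,137],[345,137]],.069))); print("board",loc(wonz("w3",[[202,121],[367,119]],.012)))
cv2.imwrite("pics/w3c.png",cv2.resize(w[110:270,190:380,::-1],None,fx=4,fy=3.7,interpolation=cv2.INTER_CUBIC))
A=lambda x,y,z:O+ex*x+ey*y+np.array([0,0,z])
print("pred ribs",wproj("w3",[A(.105,-.055,.064),A(.105,.055,.064),A(.175,-.071,.069),A(.175,.071,.069)]).round(1))
E
```

```text
row profiles: col 240,290 [142, 141, 140, 139, 141, 141, 141, 133, 131, 128, 90, 80, 79, 80, 79, 79, 92, 105, 156, 170, 164, 110, 94, 95, 95, 94, 95, 94, 94, 95] [140, 139, 140, 140, 140, 140, 140, 140, 140, 119, 81, 79, 78, 79, 79, 81, 98, 116, 153, 156, 135, 97, 95, 95, 95, 95, 96, 95, 95, 95]
rim outer [[ 0.1778  0.0707  0.069 ]
 [ 0.1781 -0.0659  0.069 ]]
board [[ 0.1925  0.1011  0.012 ]
 [ 0.1953 -0.1025  0.012 ]]
pred ribs [[331.1 201. ]
 [235.9 200.7]
 [349.6 139.9]
 [217.9 139.6]]
```

View pics/w3c.png

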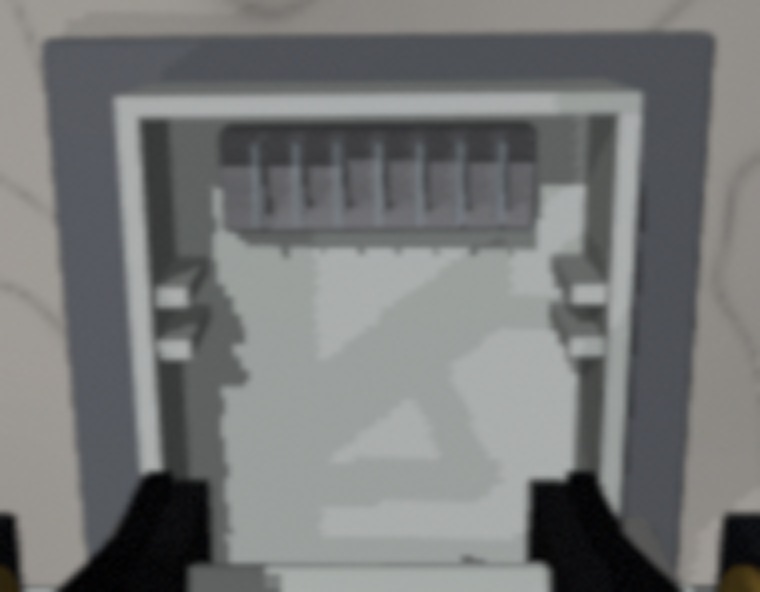

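```bash
python3 - <<'E'
from h import *
f=np.load("st.npz");O,ex,ey=f["O"],f["ex"],f["ey"]
loc=lambda P:np.c_[(P-O)@ex,(P-O)@ey,P[:,2]].round(4)
px=lambda a:[[190+x/4,110+y/3.7] for x,y in a]
for n,a,z in (("slot",[[192,321],[568,320]],.064),("rim out",[[115,97],[642,92]],.069),("board",[[45,40],[714,33]],.012)):
    P=wonz("w3",px(a),z); print(n,P.round(4).tolist(),loc(P).tolist())
E
```

```text
slot [[0.5743, -0.023, 0.064], [0.6825, -0.0208, 0.064]] [[0.1098, 0.0524, 0.064], [0.1105, -0.0558, 0.064]]
rim out [[0.5559, 0.0456, 0.069], [0.6974, 0.0492, 0.069]] [[0.1786, 0.0698, 0.069], [0.1803, -0.0716, 0.069]]
board [[0.5236, 0.0593, 0.012], [0.7299, 0.0647, 0.012]] [[0.1928, 0.102, 0.012], [0.1954, -0.1043, 0.012]]
```

```bash
python3 - <<'E'
from h import *
go([.628,.114,.20],[1,.02]);go([.628,.114,.094],[1,.02]); print(pose()[1].round(3))
E
```

```text
shift [  59.7    4.6 -115.6] roll -0.2 alt 179.8 | pos [ 0.6255 -0.0012  0.2607] q7 0.06 toolx [-0.004 -0.008 -1.   ] jaw [ 1.     0.016 -0.004] F [ 0.3  0.4 -1.8] grip 44.1 t 5.6
shift [ 165.7    5.  -116.4] roll -0.2 alt 179.8 | pos [ 0.6255 -0.0012  0.2607] q7 0.06 toolx [-0.004 -0.008 -1.   ] jaw [ 1.     0.016 -0.004] F [ 0.3  0.4 -1.8] grip 44.1 t 5.6
[[-0.004  1.     0.016]
 [-0.008  0.016 -1.   ]
 [-1.    -0.004  0.008]]
```

Request:
jog_arm --claw '[30, 30, 30, 30, 30]' --pt "0 1 -30" --pt "0 2 -60" --pt "0 3 -90" --pt "10 5 -116" --pt "30 5 -116" --roll '[0, 0, 0, 0, 0]' --force 6

```text
time: 6.1
position: [0.6291, 0.1212, 0.2306]
tool_rot: [1.188, 1.218, -1.195]
ft_force: [0.1, 0.9, -1.1]
grip_width: 0.503
```

```bash
python3 - <<'E'
from h import *
go([.628,.114,.094],[1,.02])
E
```

```text
shift [136.7  -1.1   6.7] roll 0.2 alt -179.8 | pos [0.6291 0.1212 0.2306] q7 -0.13 toolx [-0.001 -0.004 -1.   ] jaw [ 1.     0.024 -0.001] F [ 0.1  0.9 -1.1] grip 43.7 t 6.1
```

Request:
jog_arm --claw '[30, 30, 30, 30, 30]' --pt "40 -1 7" --pt "80 -1 7" --pt "115 -1 7" --pt "137 -1 7" --pt "137 -1 7" --roll '[0, 0, 0, 0, 0]'

```text
time: 6.6
position: [0.6251, 0.1131, 0.0896]
tool_rot: [1.183, 1.222, -1.201]
ft_force: [0.5, 0.4, -0.2]
grip_width: 0.504
```

```bash
cat >> h.py <<'E'
def tilt(pr=True,xw=.03):
    """face points of the held panel in the scene view, by height"""
    p,R,s=pose(); im,d=get_image("scene"); X=cloud("scene",d)
    m=(abs(X[...,0]-p[0])<xw)&(X[...,2]>p[2]-.085)&(X[...,2]<p[2]+.005)&(abs(X[...,1]-p[1])<.07)&(im.min(2)>90)
    P=X[m]; a=[]
    for z in np.arange(p[2]-.085,p[2]+.005,.01):
        q=P[(P[:,2]>=z)&(P[:,2]<z+.01)]
        if len(q)>8: a.append(np.r_[np.median(q,0),len(q)])
    print("tilt rows",np.array(a).round(3).tolist(),"tcp",p.round(4),"F",s["ft_force"].round(1)); return im
E
python3 - <<'E'
from h import *
im=tilt(); go([.628,.114,.094],[1,.02])
E
```

```text
tilt rows [[0.63, 0.044, 0.031, 10.0], [0.636, 0.072, 0.043, 29.0], [0.624, 0.075, 0.05, 65.0], [0.628, 0.079, 0.06, 72.0], [0.627, 0.087, 0.069, 69.0], [0.625, 0.093, 0.079, 49.0], [0.629, 0.098, 0.089, 52.0]] tcp [0.6251 0.1131 0.0896] F [ 0.5  0.4 -0.2]
shift [-1.7  1.1 -0.5] roll 0.2 alt -179.8 | pos [0.627  0.1134 0.0923] q7 -0.09 toolx [-0.005 -0.005 -1.   ] jaw [ 1.     0.024 -0.005] F [-0.2 -0.4  0.2] grip 43.8 t 6.65
```

Request:
jog_arm --claw '[30, 30, 30, 30, 30]' --pt "-2 1 12" --pt "-4 1 24" --pt "-7 1 36" --pt "-9 1 46" --pt "-10 1 54" --roll '[0, 0, 0, 0, 0]'

```text
time: 7.15
position: [0.6299, 0.0578, 0.1037]
tool_rot: [1.188, 1.218, -1.197]
ft_force: [-0.2, -0.2, -0.2]
grip_width: 0.505
```

```bash
python3 - <<'E'
from h import *
im=tilt(); go([.628,.0515,.10],[1,.02])
E
```

```text
tilt rows [[0.633, 0.042, 0.027, 14.0], [0.626, 0.04, 0.034, 50.0], [0.63, 0.041, 0.044, 59.0], [0.63, 0.043, 0.054, 34.0], [0.63, 0.045, 0.065, 52.0], [0.631, 0.049, 0.073, 44.0], [0.629, 0.049, 0.084, 40.0], [0.633, 0.05, 0.094, 41.0], [0.631, 0.051, 0.105, 25.0]] tcp [0.6299 0.0578 0.1037] F [-0.2 -0.2 -0.2]
shift [ 3.6 -1.9  4.6] roll 0.0 alt -180.0 | pos [0.6298 0.0562 0.1036] q7 0.0 toolx [-0.003 -0.006 -1.   ] jaw [ 1.     0.021 -0.003] F [-0.3 -0.9  0.3] grip 43.9 t 7.2
```

Request:
jog_arm --claw '[30, 30, 30, 30, 30]' --pt "0 0 1" --pt "0 0 2" --pt "0 0 3" --pt "0 0 4" --pt "0 0 5" --roll '[0, 0, 0, 0, 0]'

```text
time: 7.7
position: [0.6299, 0.0518, 0.1035]
tool_rot: [1.188, 1.218, -1.198]
ft_force: [-0.2, 0.3, 0.1]
grip_width: 0.507
```

Request:
jog_arm --claw '[30, 30, 30, 30]' --pt "0 0 1" --pt "0 0 2" --pt "0 0 2" --pt "0 0 2" --roll '[0, 0, 0, 0]'

```text
time: 8.1
position: [0.6299, 0.0496, 0.1035]
tool_rot: [1.188, 1.217, -1.199]
ft_force: [0.6, 0.8, -0.4]
grip_width: 0.502
```

```bash
python3 - <<'E'
from h import *
im=tilt(); go([.628,.0515,.10],[1,.02])
E
```

```text
tilt rows [[0.639, 0.041, 0.024, 9.0], [0.627, 0.042, 0.033, 62.0], [0.627, 0.041, 0.044, 51.0], [0.633, 0.042, 0.054, 35.0], [0.633, 0.044, 0.065, 52.0], [0.633, 0.047, 0.072, 37.0], [0.626, 0.046, 0.084, 32.0], [0.627, 0.045, 0.093, 30.0], [0.633, 0.043, 0.104, 23.0]] tcp [0.6299 0.0496 0.1035] F [ 0.6  0.8 -0.4]
shift [ 3.5 -1.9 -1.9] roll 0.1 alt -179.9 | pos [0.6299 0.0497 0.1035] q7 0.01 toolx [-0.003 -0.006 -1.   ] jaw [ 1.     0.021 -0.003] F [ 0.2  0.8 -0.7] grip 43.7 t 8.15
```

Request:
jog_arm --claw '[30, 30, 30, 30, 30]' --pt "-20 0 -2" --pt "-40 0 -4" --pt "-70 0 -4" --pt "-90 0 -4" --pt "-90 0 -4" --roll '[0, 0, 0, 0, 0]'

```text
time: 8.65
position: [0.6322, 0.0535, 0.1969]
tool_rot: [1.191, 1.213, -1.194]
ft_force: [0.7, -0.6, -0.4]
grip_width: 0.506
```

```bash
cat >> h.py <<'E'
def fit():
    p,R,s=pose(); im,d=get_image("scene"); X=cloud("scene",d)
    m=(abs(X[...,0]-p[0])<.055)&(X[...,2]>p[2]-.065)&(X[...,2]<p[2]-.012)&(abs(X[...,1]-p[1])<.04)&(im.min(2)>80)
    P=X[m]
    for _ in range(4):
        A=np.c_[P[:,2]-p[2],P[:,0]-p[0],np.ones(len(P))]; c=np.linalg.lstsq(A,P[:,1],rcond=None)[0]; r=P[:,1]-A@c; P=P[abs(r)<2.5*r.std()+1e-4]
    print("n",len(P),"dy/dz",c[0].round(3),"deg",np.degrees(np.arctan(c[0])).round(1),"dy/dx",c[1].round(3),"y-tcp",(c[2]-p[1]).round(4),"res",r.std().round(4),"tcp",p.round(4)); return im
E
python3 - <<'E'
from h import *
fit();fit()
print(-cam("scene")[2].T@cam("scene")[3])
go([.6284,-.022,.20],[1,.02])
E
```

```text
n 343 dy/dz -0.106 deg -6.1 dy/dx 0.019 y-tcp -0.0052 res 0.002 tcp [0.6322 0.0535 0.1969]
n 349 dy/dz -0.115 deg -6.6 dy/dx 0.02 y-tcp -0.0055 res 0.0021 tcp [0.631  0.0536 0.1947]
[ 1.548679   -0.95258053  1.09815939]
shift [-6.5 -3.2 75.7] roll 0.1 alt -179.9 | pos [0.6299 0.0537 0.193 ] q7 -0.02 toolx [-0.003 -0.006 -1.   ] jaw [ 1.     0.021 -0.004] F [-1.   0.  -1.7] grip 44.3 t 8.75
```

Request:
jog_arm --claw '[30, 30, 30, 30, 30]' --pt "0 -2 25" --pt "0 -2 50" --pt "5 -2 75" --pt "25 -2 84" --pt "40 -2 84" --roll '[0, 0, 0, 0, 0]'

```text
time: 9.25
position: [0.628, -0.0335, 0.1508]
tool_rot: [1.188, 1.217, -1.205]
ft_force: [0.0, -0.2, -1.3]
grip_width: 0.506
```

Request:
jog_arm --claw '[30, 30]' --pt "0 0 0" --pt "0 0 0" --roll '[0, 0]'

```text
time: 9.45
position: [0.627, -0.0325, 0.1492]
tool_rot: [1.186, 1.219, -1.207]
ft_force: [0.1, -0.6, -1.0]
grip_width: 0.507
```

```bash
python3 - <<'E'
from h import *
fit(); wrist("w4"); w=np.load("pics/w4.npz")["p"]
go([.6284,-.031,.152],[1,.02])
cv2.imwrite("pics/w4c.png",cv2.resize(w[20:270,150:420,::-1],None,fx=2.8,fy=2.4,interpolation=cv2.INTER_CUBIC))
E
```

```text
n 278 dy/dz -0.119 deg -6.8 dy/dx 0.014 y-tcp -0.0057 res 0.0019 tcp [ 0.627  -0.0325  0.1492]
shift [-0.9  0.  -1.3] roll -0.1 alt 179.9 | pos [ 0.6284 -0.0323  0.1511] q7 0.14 toolx [-0.006 -0.007 -1.   ] jaw [ 1.     0.019 -0.006] F [0.3 0.8 0.1] grip 44.1 t 9.55
```

View pics/w4c.png

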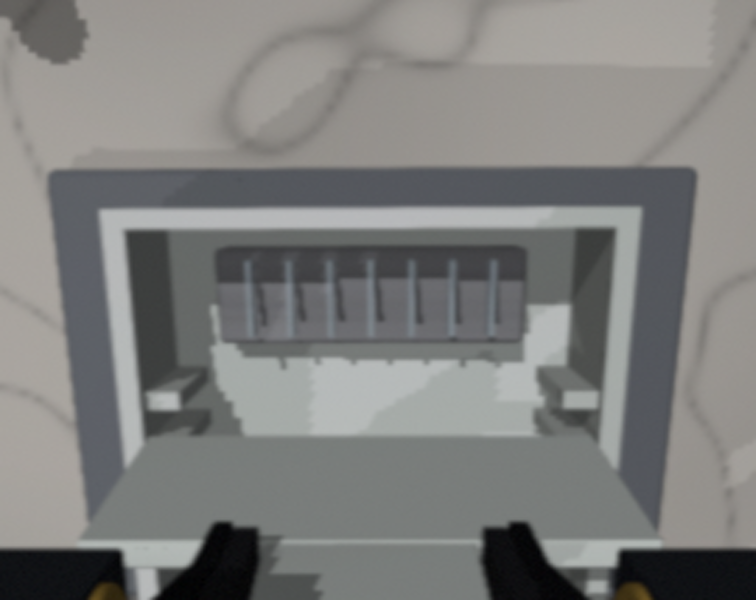

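The wrist view shows the panel's +y face, with its shoulder edge at crop y 543 and its foot edge at y 435 from (147,437) to (592,435). The tops of the +y ribs are at crop (167,399) and (580,399). I'll work out the tilt and the foot-to-slot offset from these.

```bash
python3 - <<'E'
from h import *
px=lambda a:np.array([[150+x/2.8,20+y/2.4] for x,y in a])
def edge(a):
    o,d=wray("w4",px(a)); t=.122/np.linalg.norm(d[1]-d[0]); return (o+t*d)
F=edge([(147,437),(592,435)]); S=edge([(80,543),(660,543)])
print("foot",F.round(4),"shoulder",S.round(4)); f,s=F.mean(0),S.mean(0); print("len",np.linalg.norm(f-s).round(4),"tilt",np.degrees(np.arctan2((s-f)[1],(s-f)[2])).round(1))
for n,a,z in (("rib+y edge",[(167,390),(580,390)],.064),("rib-y edge",[(167,408),(580,408)],.064),("rim out",[(100,210),(640,208)],.069)): print(n,wonz("w4",px(a),z).round(4).tolist())
print(np.load("pics/w4.npz")["pos"])
E
```

```text
foot [[ 0.5669 -0.0241  0.078 ]
 [ 0.6889 -0.021   0.0769]] shoulder [[ 0.5677 -0.0331  0.14  ]
 [ 0.6897 -0.0307  0.139 ]]
len 0.0628 tilt -8.6
rib+y edge [[0.5698, -0.0118, 0.064], [0.6874, -0.0092, 0.064]]
rib-y edge [[0.5696, -0.0179, 0.064], [0.6879, -0.0154, 0.064]]
rim out [[0.5559, 0.0453, 0.069], [0.6969, 0.0487, 0.069]]
[ 0.62786234 -0.03234419  0.15033813]
```

Request:
jog_arm --claw '[30, 30, 30, 30, 30]' --pt "0 1 -5" --pt "6 1 -5" --pt "12 1 -5" --pt "17 1 -5" --pt "22 1 -5" --roll '[0, 0, 0, 0, 0]'

```text
time: 10.05
position: [0.6298, -0.0279, 0.1293]
tool_rot: [1.188, 1.216, -1.203]
ft_force: [0.0, -0.0, -1.0]
grip_width: 0.503
```

```bash
python3 - <<'E'
from h import *
go([.6284,-.0275,.128],[1,.022])
E
```

```text
shift [ 1.3 -1.4 -0.4] roll -0.2 alt 179.8 | pos [ 0.6298 -0.0279  0.1293] q7 0.13 toolx [-0.005 -0.008 -1.   ] jaw [ 1.     0.018 -0.005] F [ 0. -0. -1.] grip 43.8 t 10.05
```

Request:
jog_arm --claw '[30, 30, 30, 30, 30]' --pt "2 -1 -2" --pt "4 -1 -4" --pt "6 -1 -6" --pt "8 -1 -6" --pt "10 -1 -6" --roll '[0, 0, 0, 0, 0]'

```text
time: 10.55
position: [0.6287, -0.0218, 0.1191]
tool_rot: [1.188, 1.216, -1.203]
ft_force: [0.5, -0.4, -0.2]
grip_width: 0.504
```

Request:
jog_arm --claw '[30, 30, 30, 30, 30]' --pt "3 0 0" --pt "6 0 0" --pt "9 0 0" --pt "12 0 0" --pt "15 0 0" --roll '[0, 0, 0, 0, 0]'

```text
time: 11.05
position: [0.6287, -0.0218, 0.104]
tool_rot: [1.188, 1.216, -1.202]
ft_force: [0.2, -0.2, 0.6]
grip_width: 0.504
```

```bash
python3 - <<'E'
from h import *
go([.6284,-.022,.090],[1,.022]); fit(); wrist("w5")
w=np.load("pics/w5.npz")["p"]; cv2.imwrite("pics/w5c.png",cv2.resize(w[20:270,150:420,::-1],None,fx=2.8,fy=2.4,interpolation=cv2.INTER_CUBIC))
E
```

```text
shift [14.  -0.3  0.1] roll -0.2 alt 179.8 | pos [ 0.6287 -0.0218  0.104 ] q7 0.13 toolx [-0.004 -0.007 -1.   ] jaw [ 1.     0.019 -0.004] F [ 0.2 -0.2  0.6] grip 43.8 t 11.05
n 283 dy/dz -0.056 deg -3.2 dy/dx 0.005 y-tcp -0.007 res 0.002 tcp [ 0.6287 -0.0218  0.104 ]
```

View pics/w5c.png

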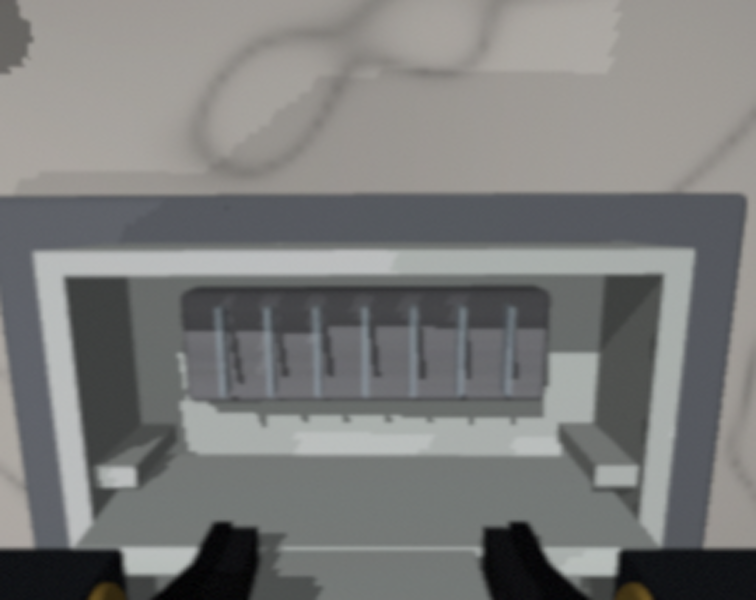

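The view shows the panel face running down behind the +y ribs, whose tops are at crop (118,476) and (615,476), so it is in the slot. Its foot is about 13 mm above the floor. I'll lower it to contact.

Request:
jog_arm --claw '[30, 30, 30, 30, 30]' --pt "3 0 0" --pt "6 0 0" --pt "9 0 0" --pt "11 0 0" --pt "12 0 0" --roll '[0, 0, 0, 0, 0]'

```text
time: 11.65
position: [0.6279, -0.0217, 0.0912]
tool_rot: [1.188, 1.217, -1.204]
ft_force: [-2.0, 0.4, 2.4]
grip_width: 0.505
```

Request:
jog_arm --claw '[30, 30, 30, 30]' --pt "1 0 0" --pt "2 0 0" --pt "3 0 0" --pt "3 0 0" --roll '[0, 0, 0, 0]'

```text
time: 12.05
position: [0.6271, -0.0219, 0.0891]
tool_rot: [1.188, 1.218, -1.205]
ft_force: [-5.0, 0.1, 7.3]
grip_width: 0.506
```

Request:
jog_arm --claw '[60, 70, 80, 80, 80]' --pt "-1 0 0" --pt "-1 0 0" --pt "-1 0 0" --pt "-1 0 0" --pt "-1 0 0" --roll '[0, 0, 0, 0, 0]'

```text
time: 12.55
position: [0.6271, -0.0218, 0.0899]
tool_rot: [1.187, 1.218, -1.205]
ft_force: [0.3, 0.7, 0.6]
grip_width: 0.861
```

Request:
jog_arm --claw '[80, 80, 80, 80, 80]' --pt "-15 0 0" --pt "-40 0 0" --pt "-90 0 0" --pt "-140 0 0" --pt "-170 0 0" --roll '[0, 0, 0, 0, 0]'

```text
time: 13.05
position: [0.6298, -0.0211, 0.2657]
tool_rot: [1.191, 1.214, -1.201]
ft_force: [-0.4, -0.4, 0.5]
grip_width: 0.919
```

```bash
python3 - <<'E'
from h import *
wrist("w6"); im,d=get_image("scene"); X=cloud("scene",d)
cv2.imwrite("pics/s6.png",np.hstack([cv2.resize(im[180:320,210:350,::-1],None,fx=3,fy=3),np.load("pics/w6.npz")["p"][:,90:470,::-1]]))
m=(abs(X[...,0]-.628)<.021)&(abs(X[...,1]+.022)<.02)&(X[...,2]>.085)&(X[...,2]<.14)
P=X[m]; print(len(P),np.percentile(P[:,2],[5,50,95,99]).round(4),np.median(P,0).round(4))
dx=.02; ex=np.array([-.022,.99976,0]); ey=np.array([-.99976,-.022,0])
O=np.array([.6284,-.022,0])-ex*.105; np.savez("st.npz",O=O,ex=ex,ey=ey)
a=lambda x,y,z:O+ex*x+ey*y+np.array([0,0,z])
print("bar ends pred", proj("top",[a(-.085,.104,.173),a(-.085,.181,.173)]).round(1),proj("scene",[a(-.085,.104,.173),a(-.085,.181,.173)]).round(1))
g=a(-.085,.15,.173); print("bar",g); go([g[0],g[1],.23],ex)
E
```

```text
97 [0.0881 0.1032 0.1175 0.1182] [ 0.6308 -0.0245  0.1032]
bar ends pred [[365.5 204.9]
 [366.8 235.8]] [[228.5 227.3]
 [212.3 215.7]]
bar [ 0.482616  -0.2152544  0.173    ]
shift [  37.9 -152.2  191.2] roll 89.7 alt -90.3 | pos [ 0.6314 -0.0212  0.2673] q7 0.1 toolx [ 0.003 -0.006 -1.   ] jaw [1.    0.017 0.003] F [-0.1 -0.5  0.3] grip 80.0 t 13.15
```

View pics/s6.png

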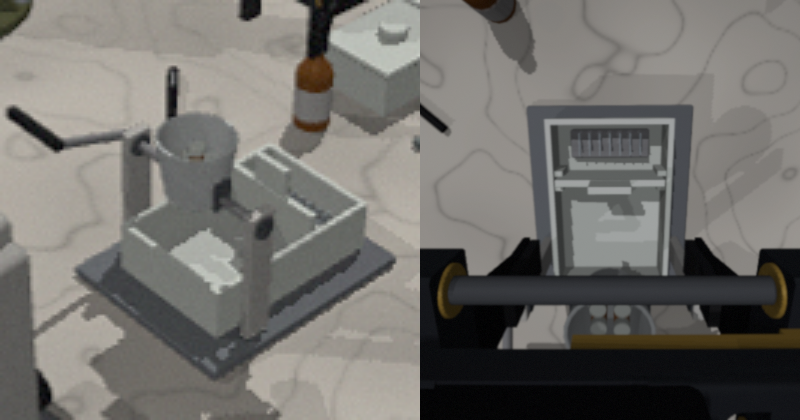

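The divider is seated: its tab top reads z 0.118, which is the floor at 0.018 plus 100 mm. In the picture it lies across the slot with the tab up, and the gripper is clear of it. Next is the lever, whose bar is at scene-crop (10,112)–(62,145).

Request:
jog_arm --claw '[60, 60, 60, 60, 60]' --pt "0 -25 20" --pt "0 -50 45" --pt "0 -75 75" --pt "0 -100 110" --pt "0 -120 140" --roll '[8.5, 17, 25.5, 34, 42.5]'

```text
time: 13.65
position: [0.512, -0.1651, 0.2679]
tool_rot: [1.723, 0.762, -1.722]
ft_force: [0.1, -0.7, 0.6]
grip_width: 0.701
```

```bash
python3 - <<'E'
from h import *
f=np.load("st.npz"); go([.4826,-.217,.23],f["ex"])
E
```

```text
shift [38.1 12.6 58.1] roll 46.8 alt -133.2 | pos [ 0.512  -0.1651  0.2679] q7 -0.44 toolx [ 0.003 -0.006 -1.   ] jaw [ 0.744 -0.668  0.006] F [ 0.1 -0.7  0.6] grip 61.0 t 13.65
```

Request:
jog_arm --claw '[60, 60, 60, 60, 60]' --pt "5 3 12" --pt "10 6 25" --pt "15 9 40" --pt "20 12 55" --pt "20 12 58" --roll '[8.5, 17, 25.5, 34, 42.5]'

```text
time: 14.15
position: [0.4803, -0.2184, 0.2476]
tool_rot: [2.175, 0.089, -2.172]
ft_force: [0.7, 0.5, -0.3]
grip_width: 0.693
```

Request:
jog_arm --claw '[60, 60, 60]' --pt "0 0 0" --pt "0 0 0" --pt "0 0 0" --roll '[4.3, 4.3, 4.3]'

```text
time: 14.45
position: [0.4802, -0.2183, 0.2477]
tool_rot: [2.213, 0.01, -2.209]
ft_force: [1.6, 0.2, 0.2]
grip_width: 0.692
```

```bash
python3 - <<'E'
from h import *
f=np.load("st.npz"); go([.4826,-.217,.152],f["ex"]); wrist("w7"); w=np.load("pics/w7.npz")["p"]
cv2.imwrite("pics/w7c.png",w[:,:,::-1])
a=lambda x,y,z:f["O"]+f["ex"]*x+f["ey"]*y+np.array([0,0,z])
print(wproj("w7",[a(-.085,.104,.173),a(-.085,.181,.173)]).round(1))
E
```

```text
shift [95.7 -1.8 -2.2] roll -0.4 alt 179.6 | pos [ 0.4802 -0.2183  0.2477] q7 -1.16 toolx [ 0.002 -0.006 -1.   ] jaw [ 0.015 -1.     0.006] F [1.6 0.2 0.2] grip 60.2 t 14.45
[[276.2 153.1]
 [277.2 248.9]]
```

View pics/w7c.png

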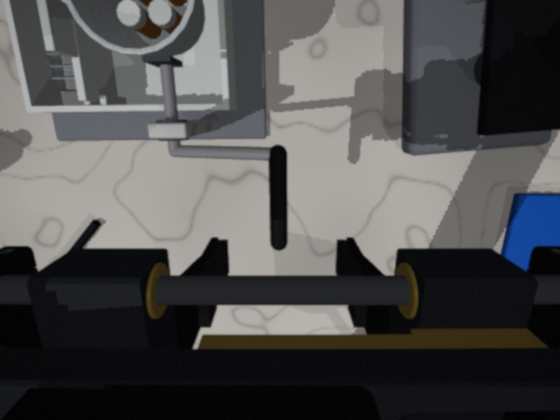

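The bar is at wrist columns 270–287, rows 146–248, within about 2 px of the prediction. I'll descend and grip it.

Request:
jog_arm --claw '[60, 60, 60, 40, 25]' --pt "35 -2 -2" --pt "70 -2 -2" --pt "96 -2 -2" --pt "96 -2 -2" --pt "96 -2 -2" --roll '[-0.4, -0.4, -0.4, -0.4, -0.4]' --force 10

```text
time: 15.0
position: [0.4827, -0.2166, 0.1522]
tool_rot: [2.209, 0.019, -2.205]
ft_force: [0.5, -0.3, 0.4]
grip_width: 0.585
```

Request:
jog_arm --claw '[8, 8, 8, 8]' --pt "0 0 0" --pt "0 0 0" --pt "0 0 0" --pt "0 0 0" --roll '[0, 0, 0, 0]' --force 10

```text
time: 15.4
position: [0.4831, -0.2168, 0.1529]
tool_rot: [2.21, 0.019, -2.204]
ft_force: [0.2, -0.3, -0.6]
grip_width: 0.231
```

```bash
cat >> h.py <<'E'
def lev():
    f=np.load("st.npz"); p,R,s=pose(); g=p-R[:,0]*.0187-f["O"]; x,z=g@f["ex"],g[2]-.145
    phi=np.arctan2(x,z); print("x z mm",(x*1e3).round(1),(z*1e3).round(1),"r",np.hypot(x,z).round(4),"tilt",(phi+1.25).round(3),"y",(g@f["ey"]).round(3),"F",s["ft_force"].round(1),"grip",round(s["grip_width"]*87,1),"t",s["time"],"toolx",R[:,0].round(3))
    print(p.round(4))
E
python3 -c "
from h import *
lev()"
```

```text
x z mm -86.4 26.6 r 0.0904 tilt -0.023 y 0.15 F [ 0.2 -0.3 -0.6] grip 20.1 t 15.4 toolx [ 0.003 -0.006 -1.   ]
[ 0.4831 -0.2168  0.1529]
```

Request:
jog_arm --claw '[8, 8]' --pt "0 0 0" --pt "0 0 0" --roll '[0, 0]'

```text
time: 15.6
position: [0.4831, -0.2159, 0.1529]
tool_rot: [2.21, 0.021, -2.204]
ft_force: [-0.3, 2.7, 1.4]
grip_width: 0.154
```

Request:
jog_arm --claw '[8, 8, 8, 8, 8]' --pt "-10 -4 0" --pt "-20 -10 0" --pt "-29 -16 0" --pt "-37 -24 0" --pt "-45 -33 0" --roll '[0, 0, 0, 0, 0]'

```text
time: 16.1
position: [0.4824, -0.185, 0.1999]
tool_rot: [2.211, 0.014, -2.201]
ft_force: [-0.7, -5.4, 3.0]
grip_width: 0.16
```

```bash
python3 -c "
from h import *
lev()"
```

```text
x z mm -54.6 73.6 r 0.0916 tilt 0.612 y 0.15 F [-0.7 -5.4  3. ] grip 13.9 t 16.1 toolx [ 0.005 -0.009 -1.   ]
[ 0.4824 -0.185   0.1999]
```

Request:
jog_arm --claw '[8, 8, 8, 8, 8]' --pt "-7 -15 0" --pt "-12 -28 0" --pt "-15 -41 0" --pt "-16 -54 0" --pt "-15 -68 0" --roll '[0, 0, 0, 0, 0]'

```text
time: 16.6
position: [0.4811, -0.1168, 0.2161]
tool_rot: [2.214, 0.013, -2.199]
ft_force: [0.5, -1.6, 2.1]
grip_width: 0.157
```

```bash
python3 -c "
from h import *
lev()"
```

```text
x z mm 13.6 89.8 r 0.0908 tilt 1.401 y 0.149 F [ 0.5 -1.6  2.1] grip 13.6 t 16.6 toolx [ 0.007 -0.009 -1.   ]
[ 0.4811 -0.1168  0.2161]
```

Request:
jog_arm --claw '[8, 8, 8, 8, 8]' --pt "2 -9 0" --pt "5 -17 0" --pt "8 -25 0" --pt "12 -33 0" --pt "17 -40 0" --roll '[0, 0, 0, 0, 0]'

```text
time: 17.1
position: [0.4803, -0.0765, 0.1983]
tool_rot: [2.214, 0.013, -2.199]
ft_force: [-0.2, -2.1, 1.7]
grip_width: 0.158
```

Request:
jog_arm --claw '[8, 8, 8, 8, 8]' --pt "6 -7 0" --pt "12 -13 0" --pt "19 -18 0" --pt "27 -23 0" --pt "35 -27 0" --roll '[0, 0, 0, 0, 0]'

```text
time: 17.6
position: [0.4798, -0.049, 0.1623]
tool_rot: [2.213, 0.014, -2.2]
ft_force: [0.3, -0.8, 1.2]
grip_width: 0.156
```

```bash
python3 -c "
from h import *
lev()"
```

```text
x z mm 81.4 36.0 r 0.089 tilt 2.405 y 0.149 F [ 0.3 -0.8  1.2] grip 13.6 t 17.6 toolx [ 0.006 -0.009 -1.   ]
[ 0.4798 -0.049   0.1623]
```

Request:
jog_arm --claw '[8, 8, 8, 8, 8]' --pt "4 -2 0" --pt "8 -4 0" --pt "10 -4 0" --pt "10 -4 0" --pt "10 -4 0" --roll '[0, 0, 0, 0, 0]'

```text
time: 18.1
position: [0.4797, -0.0452, 0.1521]
tool_rot: [2.213, 0.014, -2.2]
ft_force: [0.3, -1.6, -1.2]
grip_width: 0.152
```

Request:
jog_arm --claw '[8, 8, 8, 8, 8]' --pt "0 0 0" --pt "0 0 0" --pt "0 0 0" --pt "0 0 0" --pt "0 0 0" --roll '[0, 0, 0, 0, 0]'

```text
time: 18.6
position: [0.4797, -0.0452, 0.1521]
tool_rot: [2.213, 0.014, -2.2]
ft_force: [0.2, -1.2, -0.7]
grip_width: 0.154
```

```bash
python3 - <<'E'
from h import *
lev()
f=np.load("st.npz"); lo=lambda P:np.c_[(P-f["O"])@f["ex"],(P-f["O"])@f["ey"],P[:,2]].round(3)
for n in("scene","top"):
    im,d=get_image(n); cv2.imwrite(f"pics/{n}8.png",im[:,:,::-1]); X=cloud(n,d).reshape(-1,3); L=lo(X)
    q=im.reshape(-1,3).astype(int); h=(q[:,0]-q[:,2]>35)&(L[:,0]>-.08)&(L[:,0]<.18)&(abs(L[:,1])<.1)&(L[:,2]<.3)
    m=h.reshape(420,560).astype(np.uint8); k,l,st,ce=cv2.connectedComponentsWithStats(m)
    for i in range(1,k):
        if st[i,4]>3: print(n,st[i].tolist(),np.median(L[l.ravel()==i],0))
E
```

```text
x z mm 85.3 25.8 r 0.0891 tilt 2.527 y 0.149 F [ 0.2 -1.2 -0.7] grip 13.4 t 18.6 toolx [ 0.006 -0.009 -1.   ]
[ 0.4797 -0.0452  0.1521]
scene [288, 256, 3, 4, 7] [0.074 0.01  0.03 ]
scene [301, 259, 4, 5, 16] [ 0.0945 -0.0265  0.03  ]
top [291, 170, 9, 2, 11] [ 0.081 -0.022  0.032]
```

Request:
jog_arm --claw '[8, 8, 8, 8, 8]' --pt "2 -1 0" --pt "4 -1 0" --pt "6 -1 0" --pt "6 -1 0" --pt "6 -1 0" --roll '[0, 0, 0, 0, 0]'

```text
time: 19.2
position: [0.4807, -0.045, 0.1479]
tool_rot: [2.216, 0.012, -2.198]
ft_force: [-2.2, -3.1, 8.7]
grip_width: 0.146
```

Request:
jog_arm --claw '[8, 8, 8, 8, 8]' --pt "0 0 0" --pt "0 0 0" --pt "0 0 0" --pt "0 0 0" --pt "0 0 0" --roll '[0, 0, 0, 0, 0]'

```text
time: 19.7
position: [0.4807, -0.0451, 0.148]
tool_rot: [2.216, 0.012, -2.198]
ft_force: [-1.5, -1.8, 3.6]
grip_width: 0.149
```

```bash
python3 -c "
from h import *
lev()"
```

```text
x z mm 85.4 21.7 r 0.0881 tilt 2.571 y 0.148 F [-1.5 -1.8  3.6] grip 13.0 t 19.7 toolx [ 0.008 -0.009 -1.   ]
[ 0.4807 -0.0451  0.148 ]
```

Request:
jog_arm --claw '[8, 8, 8, 8, 8]' --pt "-10 4 0" --pt "-20 10 0" --pt "-29 16 0" --pt "-37 24 0" --pt "-45 33 0" --roll '[0, 0, 0, 0, 0]'

```text
time: 20.2
position: [0.4811, -0.079, 0.1932]
tool_rot: [2.216, 0.011, -2.197]
ft_force: [6.0, -4.0, -10.6]
grip_width: 0.141
```

```bash
python3 -c "
from h import *
lev()"
```

```text
x z mm 51.5 66.9 r 0.0845 tilt 1.906 y 0.149 F [  6.   -4.  -10.6] grip 12.3 t 20.2 toolx [ 0.009 -0.01  -1.   ]
[ 0.4811 -0.079   0.1932]
```

Request:
jog_arm --claw '[8, 8, 8, 8, 8]' --pt "-12 12 0" --pt "-18 25 0" --pt "-21 38 0" --pt "-22 51 0" --pt "-22 65 0" --roll '[0, 0, 0, 0, 0]'

```text
time: 20.7
position: [0.4812, -0.1428, 0.2157]
tool_rot: [2.214, 0.015, -2.201]
ft_force: [0.9, 3.7, -8.9]
grip_width: 0.153
```

```bash
python3 -c "
from h import *
lev()"
```

```text
x z mm -12.4 89.4 r 0.0903 tilt 1.113 y 0.15 F [ 0.9  3.7 -8.9] grip 13.3 t 20.7 toolx [ 0.006 -0.007 -1.   ]
[ 0.4812 -0.1428  0.2157]
```

Request:
jog_arm --claw '[8, 8, 8, 8, 8]' --pt "3 14 0" --pt "8 27 0" --pt "15 38 0" --pt "23 49 0" --pt "33 58 0" --roll '[0, 0, 0, 0, 0]'

```text
time: 21.2
position: [0.4829, -0.201, 0.1842]
tool_rot: [2.216, 0.018, -2.2]
ft_force: [-1.7, 2.5, 0.8]
grip_width: 0.153
```

Request:
jog_arm --claw '[8, 8, 8, 8, 8]' --pt "7 5 0" --pt "15 10 0" --pt "23 13 0" --pt "27 15 0" --pt "31 15 0" --roll '[0, 0, 0, 0, 0]'

```text
time: 21.7
position: [0.4842, -0.2159, 0.1544]
tool_rot: [2.217, 0.019, -2.199]
ft_force: [-3.9, 4.0, 14.8]
grip_width: 0.155
```

```bash
python3 -c "
from h import *
lev()"
```

```text
x z mm -85.6 28.1 r 0.0901 tilt -0.003 y 0.149 F [-3.9  4.  14.8] grip 13.5 t 21.7 toolx [ 0.008 -0.004 -1.   ]
[ 0.4842 -0.2159  0.1544]
```

Request:
jog_arm --claw '[8, 8, 40, 60, 60]' --pt "1 0 0" --pt "1 0 0" --pt "1 0 0" --pt "1 0 0" --pt "1 0 0" --roll '[0, 0, 0, 0, 0]'

```text
time: 22.2
position: [0.4845, -0.2162, 0.1533]
tool_rot: [2.217, 0.018, -2.198]
ft_force: [0.2, -0.2, -0.7]
grip_width: 0.344
```

Request:
jog_arm --claw '[60, 60, 60, 60, 60]' --pt "-10 0 0" --pt "-30 0 0" --pt "-70 0 0" --pt "-110 0 0" --pt "-120 0 0" --roll '[0, 0, 0, 0, 0]'

```text
time: 22.7
position: [0.4856, -0.2169, 0.2786]
tool_rot: [2.226, 0.016, -2.188]
ft_force: [0.7, -0.3, -0.3]
grip_width: 0.68
```

```bash
python3 - <<'E'
from h import *
lev(); wrist("w9")
a,_=get_image("scene"); b,d=get_image("top")
c=lambda p,u,v,w,h,W,H:cv2.resize(p[v:v+h,u:u+w,::-1],(W,H),interpolation=cv2.INTER_CUBIC)
w=np.load("pics/w9.npz")["p"]
im=np.vstack([np.hstack([c(a,205,185,140,105,400,300),c(b,250,130,140,105,400,300)]),np.hstack([c(w,0,0,400,300,400,300),c(b,255,143,100,75,400,300)])])
cv2.imwrite("pics/f.png",cv2.convertScaleAbs(im,alpha=1.3))
E
```

```text
x z mm -86.5 152.3 r 0.1752 tilt 0.733 y 0.147 F [ 0.7 -0.3 -0.3] grip 59.2 t 22.7 toolx [ 0.017 -0.007 -1.   ]
[ 0.4856 -0.2169  0.2786]
```

View pics/f.png

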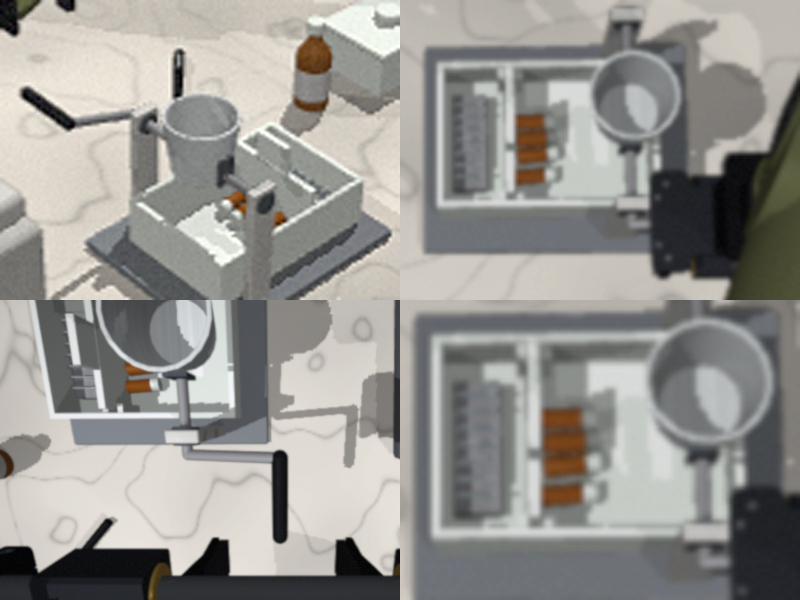

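The final view shows an empty, upright cup and four amber vials side by side in the bay next to the seated divider (lower-right panel, y ≈ 418, 440, 463 and 495). The gripper is clear. One check of the bar angle and tab height comes before hand-in.

```bash
python3 - <<'E'
from h import *
f=np.load("st.npz"); a=lambda x,y,z:f["O"]+f["ex"]*x+f["ey"]*y+np.array([0,0,z])
for t in (0,.06): 
    x,z=.09*np.sin(t-1.25),.145+.09*np.cos(t-1.25); print(t,wproj("w9",[a(x,.11,z),a(x,.175,z)]).round(1).tolist())
w=np.load("pics/w9.npz")["p"].max(2)
for r in (165,180,220): c=np.where(w[r,255:310]<40)[0]+255; print(r,c.min(),c.max())
im,d=get_image("scene"); X=cloud("scene",d); m=(abs(X[...,0]-.628)<.021)&(abs(X[...,1]+.022)<.02)&(X[...,2]>.085)&(X[...,2]<.14)
print(np.percentile(X[m][:,2],[50,95,99]).round(4), get_state()["ft_force"].round(1))
# bar height from scene (two-view with top occluded): scene black bar
print("scene bar pred",[proj("scene",[a(.09*np.sin(t-1.25),y,.145+.09*np.cos(t-1.25)) for y in (.104,.181)]).round(1).tolist() for t in (0,.06)])
q=im[210:235,205:236].max(2)<45; v,u=np.where(q); print("scene bar px",u.min()+205,u.max()+205,v.min()+210,v.max()+210)
S=np.load("pics/scene.npz")["p"][210:235,205:236].max(2)<45; v,u=np.where(S); print("at start",u.min()+205,u.max()+205,v.min()+210,v.max()+210)
print("diff px bar mask",(S!=q).sum(),S.sum())
E
```

```text
0 [[278.8, 164.0], [278.9, 236.1]]
0.06 [[276.6, 164.8], [276.8, 238.2]]
165 273 286
180 273 286
220 274 286
[0.1032 0.1167 0.1183] [ 0.3  0.5 -1.2]
scene bar pred [[[228.4, 227.2], [212.2, 215.6]], [[228.8, 225.5], [212.6, 214.0]]]
scene bar px 213 230 216 229
at start 213 230 216 229
diff px bar mask 9 79
```

The bar mask matches the start image, with the same extents, so the cup is at its upright stop. Handing in.

```bash
python3 -c "
from bench import order
print(order.close_job())"
```

```text
the job is handed in; nothing more can be done
None
```

The job is done and handed in at about 23 s of the 70 s allowed.

**Divider:** I pulled it from the rack by its tab. It did not hang plumb, even at 3 N grip, so I turned it upright against the outside of the basin's end wall. That overshot by about 7°, and the slot's ribs took out most of the rest. It was lowered until the floor pushed back with about 7 N, then released. Its tab top now reads 118 mm, as expected when fully seated.

**Cup:** I tipped it by the lever to its 2.5 rad stop, swung it back to its upright stop, and let go.

**Last checks:**
- All four vials lie in the bay beside the divider and the cup is empty.
- In the scene camera the lever bar has the same pixel extents as at the start (9 of 79 mask pixels differ).
- The gripper is touching nothing.
- I sent no moves toward the slides box, bottle, marker or microscope, but did not measure them again at the end.

**What disagreed:**
- The top-camera estimate of the slot was about 5 mm off the wrist view. I used the wrist view, and the fit confirmed it.
- The scene camera's last tilt reading, taken during insertion, still showed about 3°. I did not measure the tilt again after seating.
- The grip slid about 6 mm on the lever bar at the far stop. The wrist force peaked at about 15 N, when I pushed the lever back to its upright stop.

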